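# Seat the rocking burner cap

### The job

The four burner caps of the gas hob have just been put back after cleaning, and one is not sitting in its burner: it rocks when its edge is pressed. Find the one that rocks and push it with a fingertip until it drops flat into its burner, so that all four caps sit level and fully home. Do not lift any cap or push one off its burner, and leave the brush, the lighter and the piping nozzle on the hob and the saucepan beside it where they are.

Things in the scene. Friction and masses are not known exactly. Their poses are not given: they have to be found in the camera images.
- hob: four-burner countertop gas hob, stainless steel, 500 mm deep (x) by 600 mm wide (y), fixed; origin on the worktop under its centre, x from the knobs on its front face (towards the robot) to its back, z up. Its flat tray is 85 mm above the worktop; the burner crowns stand on it at x = -90 and +90, y = -130 and +130 mm. The small pins beside each crown cannot be touched.
- burner_1 (a point): centre of the front left burner (front: hob's -x side, left: its +y side), level with the flat rim of its crown, 105 mm above the worktop; axes as the hob's. The crown is a fixed aluminium ring 20 mm high, 84 mm across outside, 46 mm opening
- burner_2 (a point): centre of the front right burner (front: hob's -x side, left: its +y side), level with the flat rim of its crown, 105 mm above the worktop; axes as the hob's. The crown is a fixed aluminium ring 20 mm high, 84 mm across outside, 46 mm opening
- burner_3 (a point): centre of the back left burner (front: hob's -x side, left: its +y side), level with the flat rim of its crown, 105 mm above the worktop; axes as the hob's. The crown is a fixed aluminium ring 20 mm high, 84 mm across outside, 46 mm opening
- burner_4 (a point): centre of the back right burner (front: hob's -x side, left: its +y side), level with the flat rim of its crown, 105 mm above the worktop; axes as the hob's. The crown is a fixed aluminium ring 20 mm high, 84 mm across outside, 46 mm opening
- cap_1: burner cap, loose, one of four alike (a number does not tell on which burner it lies nor whether it rocks): black enamelled disc 90 mm across, 7 mm thick, 0.25 to 0.42 kg, with a round boss 40 mm across and 3.5 mm deep under its middle. Origin at the centre of the disc's underside, z up; top face 7 mm above the origin
- cap_2: burner cap just like cap_1. A seated cap has its boss down in the opening of the crown (3 mm play all round) and its disc flat on the rim, origin 105 mm above the worktop; pressed near its edge it stays firm (gives less than 0.3 mm), its top 112 mm above the worktop
- cap_3: burner cap just like cap_1. The cap that is not seated, whichever it is, is 4 to 8 mm off its burner's centre, boss standing on the rim on that side, which is high (tilt about 4 degrees). Pressed near the edge (40 mm from its centre) with 2 to 8 N, on the high side it gives 2 to 5 mm, at right angles to that 0.5 to 3 mm, on the low side nothing; the pressed spot mostly stays over 112 mm up
- cap_4: burner cap just like cap_1. The cap that is not seated drops home when pushed level, with 1 to 5 N, against its edge from the high side towards its burner's centre, until its centre is within 3 mm of the burner's centre. There is room for a finger beside every cap down to the tray
- brush: wooden cleaning brush 195 mm long, 24 mm wide, 17 mm high, brass bristles, lying on the hob's tray between the left and right burners; origin under it, x along it; a bystander, not to be moved
- lighter: red gas lighter, 210 mm long, 24 mm high, lying on the hob's tray along its left-hand edge; origin under the front part of the red handle, x along it; a bystander, not to be moved
- saucepan: steel saucepan 172 mm across, 95 mm high, with a long handle, on the worktop; origin under its centre; a bystander, not to be moved
- nozzle: steel piping nozzle, a cone 36 mm across and 50 mm high, standing on the hob's tray near its right-hand edge; origin under its centre; a bystander, not to be moved
There are look-alikes about, which are no part of the job. Leave any purple look-alike of the cap_4 alone. Leave any purple look-alike of the cap_3 alone.

How it is judged:
By the outcome, as a careful person would: the job done as asked, in the order asked, and still so for the second after the job is handed in, with the robot touching nothing.
It also fails if it takes over 70 s, if anything falls off the work surface, if the arm or the gripper's body presses on something with over 40 N, if the wrist force passes 120 N, or if a joint passes its speed limit or range.

### The arm

A 6-joint arm with a two-finger parallel gripper is mounted at the origin on the work surface. World frame = base frame: x ahead of the robot, y to its left, z up, the work surface at z = 0. Lengths are in m, angles in rad, forces in N, time in s.
With the tool pointing down it reaches from about 0.275 to 0.975 m from the base axis. Payload 8.4 kg.
Tool frame: the origin (TCP) lies at the very end of the fingers, on their centre line; the grasp point (between the pads) lies 19 mm behind it (arm.hold_point_z is the distance from the TCP to the grasp point, in m); z points along the fingers, y is the line along which they close (so a half turn about z gives the same grasp; the last joint's range is limited). The gripper opens to 92 mm and grips with 3 to 60 N. Pads are 20 mm wide; open, the fingers measure 128 mm over their backs; the gripper's body (75 mm by 189 mm) begins 69 mm behind the grasp point.
Start: joints at [-1.218, 0.353, 1.633, -0, 1.155, -0.002], TCP at [0.217, -0.586, 0.215] pointing down, gripper open.
Joint ranges: [-2.63, 2.63], [-0.92, 2.1], [0.06, 2.66], [-1.3, 4.44], [0, 2.69], [-3.02, 3.02]. Speed limits (rad/s): [2.22, 2.22, 2.79, 3.14, 3.14, 3.14].

### API

Orientations are given as a rotation vector (axis times angle).
In Python, from station import arm gives the robot as it stands. The module is installed in compiled form; this text tells all that it offers.
- The arm moves only by the shell command python3 -m creep 'ROWS' [OPENING] [FORCE]. ROWS is JSON, a list of rows, each a list of 6 numbers: the shift along the tool's x, y, z in units of 20 mm (1.0 is 20 mm), then the turn, a rotation vector about the tool's x, y, z in units of 6 degrees (1.0 is 6 degrees). A call has 1 to 20 rows; each row shifts and turns the commanded pose from where the row before left it, along the tool's axes as they then stand; what a row does not reach is not made up. A row lasts 1/12 s, in which the tool goes at most 41.7 mm and 7.16 degrees, less where a joint would pass 70% of its speed; a pose out of reach is approached as far as the arm can. A call with a number of a shift or a turn outside -1 to 1 is refused whole. A call with a gripper value outside its range is refused whole. OPENING is the finger opening in mm, from 0 to 91.9, set as the call begins (- or left out, the last holds). The fingers move at their own pace and stop on an object; FORCE is the grip in N (left out, the last holds). Time passes only in rows, so rows that do not move let the fingers close. It gives the time, the measured TCP pose, the force, the opening and the grip force at its end, in the units of the state.
- arm.get_obs(): the state, without advancing time (a new reading comes with each control period).
- arm.camera(name): name is "scene" or "top" or "wrist"; returns (picture, depth): 384x512x3 uint8, blue, green, red; 384x512 float32, m along the optical axis (not along the pixel's ray), 0 where there is no reading.
- arm.camera_params(name): a dict with "fx", "fy", "cx", "cy" (pixels), "origin" and "rotation" of the camera in the world. Camera axes: x right, y up, looking along -z (the intrinsics and any distortion apply to the point x, -y, -z); pixel columns grow to the right and rows downward; lengths in m; the calibration is good to about 2 mm. A picture is of the moment at which its call begins: read the wrist's pose just before it. camera_params takes no time and is no camera call; for the wrist camera it gives the pose at the moment of the call.
- arm.sign_off(): hands the job in; it is judged then, once.
Trained networks look in the newest picture that a camera, given by its name, has taken for a name from the list of things; names that differ only in an ending like _2 or _b are one class to them, and where a whole thing is asked for, a point or a joint stands for the part that bears it (a point fixed in the world has none). Each returns a list of dicts, best first, with "score" (0 to 1); they miss things now and then, are a little off and sometimes report something else, mostly with a low value. They report only what shows in the picture. A call takes as long as a camera call. They do not tell look-alikes from the thing itself.
- arm.boxes_of(camera, query): "point" ([x, y, z] in m, in the coordinates of the camera as it stood for that picture, good to about 4 mm: the middle of the surface that is visible of it).
The state is a dict: "t": time; "q": joint angles; "qvel": joint speeds; "effort": joint torques, N m; "ee_pos": TCP position; "eef_rot": TCP orientation; "contact_force": force on the tool from outside, world axes, zero at the start; "ft_torque": the same for the moment, N m; "gripper_width": finger opening in m; "grasp_force": force on a finger pad.
Only numpy, scipy, OpenCV 4.12 (cv2) and the standard library are available. Lean on these libraries where they do the work, as an engineer would, in place of code of your own. Each camera call takes 0.05 s, during which the arm holds its last target. There are 200 camera calls.

## Working session

There is one attempt and no reset: what is moved stays moved. The work goes in short steps, Python scripts to look and compute and a shell command to move; the robot and the scene stay as the last step left them, time stands still between calls to the robot, and variables do not carry over. Pictures are saved under pics/ and viewed, at most 10 in all, crops included, and the job is handed in when it is done.

```bash
mkdir -p pics; cat > h.py <<'E'
import numpy as np, cv2
from station import arm
def world(cam,p,P=None):
    P=P or arm.camera_params(cam); return np.array(P["origin"])+np.array(P["rotation"])@np.array(p)
def cloud(cam,d,P=None):
    P=P or arm.camera_params(cam); v,u=np.mgrid[:d.shape[0],:d.shape[1]]
    c=np.stack([(u-P["cx"])/P["fx"]*d,-(v-P["cy"])/P["fy"]*d,-d],-1)
    return c@np.array(P["rotation"]).T+np.array(P["origin"])
E
python3 - <<'E'
from h import *
print(arm.camera_params("top")); o=arm.get_obs(); print(o["t"],o["ee_pos"],o["eef_rot"])
a,d=arm.camera("top"); np.save("top_d.npy",d); cv2.imwrite("pics/top.png",a)
for q in ["cap_1","hob","brush","lighter","nozzle","saucepan"]:
    for r in arm.boxes_of("top",q): print(q,round(r["score"],2),world("top",r["point"]).round(4))
b,_=arm.camera("scene"); cv2.imwrite("pics/scene.png",b)
E
```

```text
{'fx': 420.9181464416027, 'fy': 420.9181464416027, 'cx': 248.7797632558492, 'cy': 189.62895166498075, 'origin': array([ 0.15214978, -0.09390214,  1.68527486]), 'rotation': array([ 0.16295284, -0.14654137, -1.55767072])}
0.0 [ 0.21696917 -0.58559973  0.2138664 ] [-3.09094503e+00 -5.54138542e-01  3.44806972e-04]
cap_1 0.91 [2.7063 2.4602 4.2394]
cap_1 0.85 [2.651  2.405  4.1841]
cap_1 0.79 [2.7872 2.5412 4.3204]
cap_1 0.72 [2.6538 2.4077 4.1869]
cap_1 0.71 [2.6884 2.4423 4.2215]
cap_1 0.62 [2.6252 2.3792 4.1584]
cap_1 0.61 [2.691  2.4449 4.2241]
hob 0.79 [2.6917 2.4457 4.2249]
brush 0.51 [2.6778 2.4317 4.2109]
lighter 0.47 [2.652  2.406  4.1852]
lighter 0.32 [2.6265 2.3804 4.1596]
nozzle 0.63 [2.6222 2.3761 4.1553]
nozzle 0.48 [2.6909 2.4449 4.224 ]
saucepan 0.65 [2.9051 2.659  4.4382]
```

View pics/top.png

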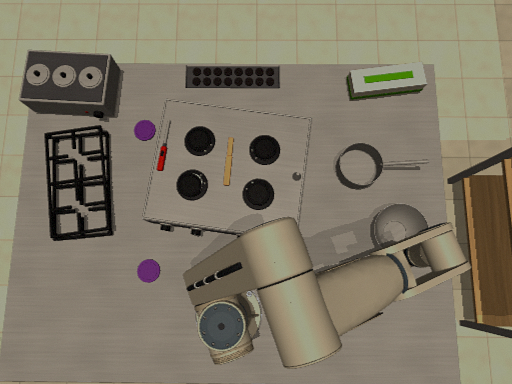

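View pics/scene.png

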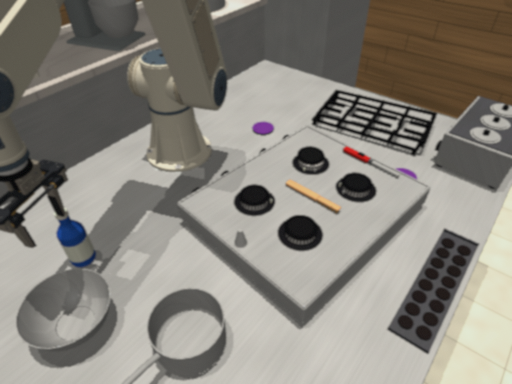

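The top view shows four black caps on the hob at (200,141), (265,150), (192,185) and (258,194). The purple look-alikes are at (145,130) and (149,271), off the hob. The camera rotation turns out to be a rotation vector, so I'll fix the helper and measure the hob pose and cap tilts.

```bash
sed -i 's/^import numpy.*/&\nfrom scipy.spatial.transform import Rotation as R/; s/np.array(P\["rotation"\])/R.from_rotvec(P["rotation"]).as_matrix()/' h.py
python3 - <<'E'
from h import *
for cam in ["top","scene"]:
  if cam=="scene": arm.camera("scene")
  for q in ["cap_1","hob","brush","lighter","nozzle"]:
    for r in arm.boxes_of(cam,q):
      if r["score"]>.3: print(cam,q,round(r["score"],2),world(cam,r["point"]).round(4))
d=np.load("top_d.npy"); X=cloud("top",d)
m=((abs(X[...,2]-.085)<.008)).astype(np.uint8); n,l,s,c=cv2.connectedComponentsWithStats(m)
i=1+s[1:,4].argmax(); pts=X[l==i][:,:2].astype(np.float32); print("rect",cv2.minAreaRect(pts), X[l==i][:,2].mean())
a=cv2.imread("pics/top.png")
for (u,v) in [(200,141),(265,150),(192,185),(258,194)]:
  P=X[v-20:v+21,u-20:u+21].reshape(-1,3); P=P[(P[:,2]>.1085)&(P[:,2]<.13)]
  A=np.c_[P[:,:2]-P[:,:2].mean(0),np.ones(len(P))]; k=np.linalg.lstsq(A,P[:,2],rcond=None)[0]
  print((u,v),len(P),cv2.minEnclosingCircle(P[:,:2].astype(np.float32)),P.mean(0).round(4),"grad deg",np.degrees(k[:2]).round(2),(P[:,2]-A@k).std())
o=arm.get_obs(); P=arm.camera_params("wrist"); print(P,o["ee_pos"],o["t"])
E
```

```text
top cap_1 0.91 [0.1651 0.3171 0.0083]
top cap_1 0.85 [ 0.4546 -0.1052  0.1137]
top cap_1 0.79 [0.7392 0.3646 0.0119]
top cap_1 0.72 [0.6684 0.1299 0.1122]
top cap_1 0.71 [ 0.6341 -0.138   0.1116]
top cap_1 0.62 [0.4873 0.149  0.1098]
top cap_1 0.61 [0.5535 0.0205 0.0866]
top hob 0.79 [0.5572 0.0252 0.0861]
top brush 0.51 [0.5725 0.0074 0.0983]
top lighter 0.47 [0.6145 0.2625 0.0952]
top lighter 0.32 [0.4858 0.1525 0.1085]
top nozzle 0.63 [0.4867 0.1506 0.1115]
top nozzle 0.48 [ 0.5199 -0.2573  0.1093]
scene cap_1 0.85 [ 0.4555 -0.112   0.1114]
scene cap_1 0.58 [ 0.636  -0.1415  0.1111]
scene cap_1 0.58 [0.4864 0.1485 0.1161]
scene cap_1 0.56 [0.1618 0.3102 0.0114]
scene hob 0.83 [ 0.6149 -0.0895  0.0853]
scene brush 0.78 [ 0.5861 -0.0016  0.1033]
scene brush 0.39 [0.6186 0.2526 0.0961]
scene lighter 0.69 [0.6192 0.256  0.0997]
scene lighter 0.63 [ 0.5355 -0.268   0.107 ]
scene lighter 0.44 [0.6703 0.1172 0.1141]
scene nozzle 0.51 [ 0.5343 -0.267   0.1046]
rect ((0.559026837348938, 0.00727197527885437), (0.6007069945335388, 0.50694739818573), 82.43799591064453) 0.08569633401293913
(20
[... 164 characters left out ...]
338334679603577, -0.13257595896720886), 0.04555713012814522) [ 0.6327 -0.1339  0.1138] grad deg [-0.57  0.21] 0.0031945257230856917
(192, 185) 403 ((0.48642686009407043, 0.15161330997943878), 0.045863959938287735) [0.4849 0.1522 0.1157] grad deg [-3.45  2.25] 0.0033222937210187443
(258, 194) 374 ((0.45465463399887085, -0.10965202748775482), 0.045118775218725204) [ 0.4543 -0.1095  0.1132] grad deg [-0.18  0.39] 0.003105485791105269
{'fx': 271.53636106033224, 'fy': 271.53636106033224, 'cx': 257.53573442563305, 'cy': 190.16538563468183, 'origin': array([ 0.28772343, -0.56002726,  0.38628568]), 'rotation': array([-0.23626647,  0.16369371, -1.20814303])} [ 0.21711214 -0.58607408  0.21458759] 0.95
```

Only the front-left cap, at (192,185), is tilted: about 4°, high towards (-x,+y), and about 5.6 mm off its burner on that side. The other three black caps are level and centred, and the purple ones lie on the worktop. I'll go above it with the fingers closed and confirm with a close look.

```bash
python3 -m creep '[[0,0,-1,0,0,0],[0,0,-1,0,0,0],[0,0,-1,0,0,0],[0,0,-1,0,0,0],[0,0,-1,0,0,0],[0.68,-1,0,0,0,0],[0.68,-1,0,0,0,0],[0.68,-1,0,0,0,0],[0.68,-1,0,0,0,0],[0.68,-1,0,0,0,0],[0.68,-1,0,0,0,0],[0.68,-1,0,0,0,0],[0.68,-1,0,0,0,0],[0.68,-1,0,0,0,0],[0.68,-1,0,0,0,0],[0.68,-1,0,0,0,0],[0.68,-1,0,0,0,0],[0.68,-1,0,0,0,0],[0.68,-1,0,0,0,0],[0.68,-1,0,0,0,0]]' 0 10
python3 -m creep '[[0.68,-1,0,0,0,0],[0.68,-1,0,0,0,0],[0.68,-1,0,0,0,0],[0.68,-1,0,0,0,0],[0.68,-1,0,0,0,0],[0.68,-1,0,0,0,0],[0.68,-1,0,0,0,0],[0.68,-1,0,0,0,0],[0.68,-1,0,0,0,0],[0.68,-1,0,0,0,0],[0.68,-1,0,0,0,0],[0.68,-1,0,0,0,0],[0.68,-1,0,0,0,0],[0.68,-1,0,0,0,0],[0.68,-1,0,0,0,0],[0.68,-1,0,0,0,0],[0.68,-1,0,0,0,0],[0.68,-1,0,0,0,0],[0.68,-0.55,0,0,0,0]]'
python3 -m creep '[[0,0,0,0,0,-0.9],[0,0,0,0,0,-0.9],[0,0,0,0,0,-0.9],[0,0,0,0,0,-0.9],[0,0,0,0,0,-0.9],[0,0,0,0,0,-0.9],[0,0,0,0,0,0],[0,0,0,0,0,0],[0,0,0,0,0,0]]'
cat > look.py <<'E'
from h import *; import sys
P=arm.camera_params("wrist"); a,d=arm.camera("wrist"); X=cloud("wrist",d,P); o=arm.get_obs()
print("t",o["t"],"tcp",o["ee_pos"].round(4),"R\n",R.from_rotvec(o["eef_rot"]).as_matrix().round(3),"F",o["contact_force"].round(2))
for g in [(.4887,.148),(.666,.124),(.454,-.109),(.633,-.133)]:
  r=np.hypot(X[...,0]-g[0],X[...,1]-g[1]); m=(r<.065)&(X[...,2]>.1)&(X[...,2]<.125)
  c=(m&(X[...,2]>.109))
  if c.sum()<300: continue
  p=X[c]
  for _ in range(4):
    A=np.c_[p[:,:2]-g,np.ones(len(p))]; k=np.linalg.lstsq(A,p[:,2],rcond=None)[0]; e=p[:,2]-A@k; p=p[abs(e)<max(.0015,1.5*e.std())]
  h=cv2.convexHull(p[:,:2].astype(np.float32)); (cx,cy),rr=cv2.minEnclosingCircle(h)
  f=cv2.fitEllipse(h)
  print(g,len(p),"circ",round(cx,4),round(cy,4),round(rr,4),"ell",np.round(f[0],4),np.round(f[1],4),"grad",np.degrees(k[:2]).round(2),"z",k[2].round(4))
  if g[0]==.4887:
    v,u=np.where(c); print("px",u.mean(),v.mean()); s=a[max(0,int(v.mean())-70):int(v.mean())+70,max(0,int(u.mean())-90):int(u.mean())+90]
    cv2.imwrite("pics/%s.png"%sys.argv[1],cv2.resize(s,None,fx=4,fy=4,interpolation=cv2.INTER_CUBIC))
E
python3 look.py w1
```

```text
t: 2.62
ee_pos: [0.3043, -0.2328, 0.3148]
eef_rot: [3.092, 0.554, 0.001]
contact_force: [-0.3, -0.1, 0.4]
gripper_width: 0.0004
grasp_force: 0.0
t: 4.2
ee_pos: [0.4174, 0.2057, 0.3147]
eef_rot: [-3.091, -0.556, -0.0]
contact_force: [0.1, -0.3, -0.0]
gripper_width: 0.0003
grasp_force: 0.0
t: 4.95
ee_pos: [0.4176, 0.2038, 0.3147]
eef_rot: [2.817, 1.391, 0.0]
contact_force: [-0.4, -0.1, -0.7]
gripper_width: 0.0006
grasp_force: 0.0
t 5.0 tcp [0.4176 0.2037 0.3146] R
 [[ 0.608  0.794  0.   ]
 [ 0.794 -0.608  0.   ]
 [ 0.     0.    -1.   ]] F [-0.91 -0.3   0.19]
(0.4887, 0.148) 2935 circ 0.487 0.1505 0.0448 ell [0.4868 0.1504] [0.0883 0.0886] grad [-2.63  2.38] z 0.1166
px 319.8025900189514 170.09633607075173
(0.666, 0.124) 3523 circ 0.6682 0.1226 0.0454 ell [0.6685 0.1224] [0.0888 0.0895] grad [ 0.05 -0.1 ] z 0.114
(0.454, -0.109) 492 circ 0.455 -0.11 0.0455 ell [ 0.4572 -0.1121] [0.0801 0.0916] grad [-0.31 -0.75] z 0.1136
(0.633, -0.133) 931 circ 0.6286 -0.1284 0.0437 ell [ 0.6228 -0.1223] [0.0516 0.0821] grad [ 0.54 -0.69] z 0.1143
```

View pics/w1.png

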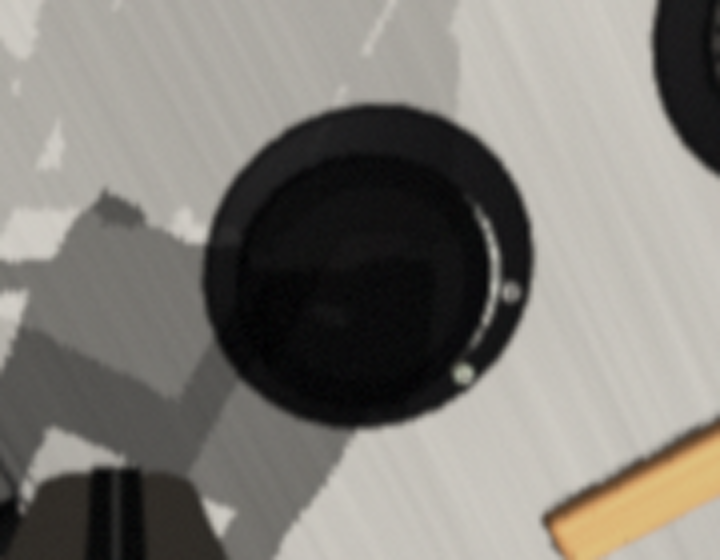

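The crop confirms it: the black cap in the middle is shifted left on its burner, with a bright crescent of crown showing at its right edge (about 490,270 in the crop). It tilts about 3.6–4°, high towards (-x,+y), while its neighbour reads level. I'll descend outside the high edge and push along azimuth -42°.

```bash
python3 -m creep '[[0,0,0,0,0,0.8],[0.33,0.16,0,0,0,0],[0,0,1,0,0,0],[0,0,1,0,0,0],[0,0,1,0,0,0],[0,0,1,0,0,0],[0,0,1,0,0,0],[0,0,1,0,0,0],[0,0,1,0,0,0],[0,0,1,0,0,0],[0,0,0.8,0,0,0],[0,0,0.6,0,0,0],[0,0,0.6,0,0,0],[0,0,0.6,0,0,0],[0,0,0,0,0,0],[0,0,0,0,0,0],[0,0,0,0,0,0]]'
python3 -m creep '[[0,0.1,0,0,0,0],[0,0.1,0,0,0,0],[0,0.1,0,0,0,0],[0,0.1,0,0,0,0],[0,0.1,0,0,0,0],[0,0.1,0,0,0,0],[0,0.1,0,0,0,0],[0,0,0,0,0,0],[0,0,0,0,0,0]]'
```

```text
t: 6.42
ee_pos: [0.425, 0.2068, 0.103]
eef_rot: [-2.871, -1.277, -0.001]
contact_force: [-0.2, 0.6, -0.2]
gripper_width: 0.0007
grasp_force: 0.0
t: 7.17
ee_pos: [0.4349, 0.197, 0.1026]
eef_rot: [-2.871, -1.276, 0.0]
contact_force: [-0.6, 0.5, -0.3]
gripper_width: 0.0004
grasp_force: 0.0
```

```bash
python3 -m creep '[[0,0.05,0,0,0,0],[0,0.05,0,0,0,0],[0,0.05,0,0,0,0],[0,0,0,0,0,0],[0,0,0,0,0,0]]'
python3 -m creep '[[0,0.05,0,0,0,0],[0,0.05,0,0,0,0],[0,0,0,0,0,0],[0,0,0,0,0,0]]'
python3 -m creep '[[0,0.05,0,0,0,0],[0,0.05,0,0,0,0],[0,0,0,0,0,0],[0,0,0,0,0,0]]'; python3 look.py w2
```

```text
t: 7.58
ee_pos: [0.4371, 0.1951, 0.1026]
eef_rot: [-2.871, -1.276, 0.0]
contact_force: [-0.2, -0.1, 0.9]
gripper_width: 0.0006
grasp_force: 0.0
t: 7.92
ee_pos: [0.4386, 0.1938, 0.1026]
eef_rot: [2.871, 1.276, 0.0]
contact_force: [0.1, -0.2, -0.5]
gripper_width: 0.0004
grasp_force: 0.0
t: 8.25
ee_pos: [0.4401, 0.1924, 0.1026]
eef_rot: [-2.871, -1.276, -0.0]
contact_force: [0.5, -0.6, 0.9]
gripper_width: 0.0006
grasp_force: 0.0
t 8.3 tcp [0.44   0.1924 0.1026] R
 [[ 0.67   0.742 -0.   ]
 [ 0.742 -0.67  -0.   ]
 [-0.    -0.    -1.   ]] F [-0.11  0.37 -0.47]
(0.4887, 0.148) 11379 circ 0.4823 0.1579 0.0534 ell [0.4869 0.1537] [0.0835 0.0973] grad [-2.72  2.35] z 0.1165
px 357.5710712796999 222.75723218007502
```

```bash
for i in 1 2 3; do python3 -m creep '[[0,0.05,0,0,0,0],[0,0.05,0,0,0,0],[0,0,0,0,0,0],[0,0,0,0,0,0]]' | grep -E "ee_pos|force"; done; python3 look.py w3
```

```text
ee_pos: [0.4416, 0.1911, 0.1026]
contact_force: [0.2, -0.3, 0.2]
grasp_force: 0.0
ee_pos: [0.443, 0.1897, 0.1026]
contact_force: [-0.1, -0.4, -0.1]
grasp_force: 0.0
ee_pos: [0.4444, 0.1884, 0.1025]
contact_force: [-1.8, 0.3, 0.4]
grasp_force: 0.2
t 9.35 tcp [0.4445 0.1884 0.1026] R
 [[ 0.67   0.742 -0.   ]
 [ 0.742 -0.67  -0.   ]
 [-0.     0.    -1.   ]] F [-0.92 -0.14  0.88]
(0.4887, 0.148) 11108 circ 0.4809 0.1553 0.0541 ell [0.4857 0.1541] [0.0847 0.1048] grad [-2.45  2.3 ] z 0.1164
px 351.41374915023795 221.6795547246771
```

View pics/w3.png

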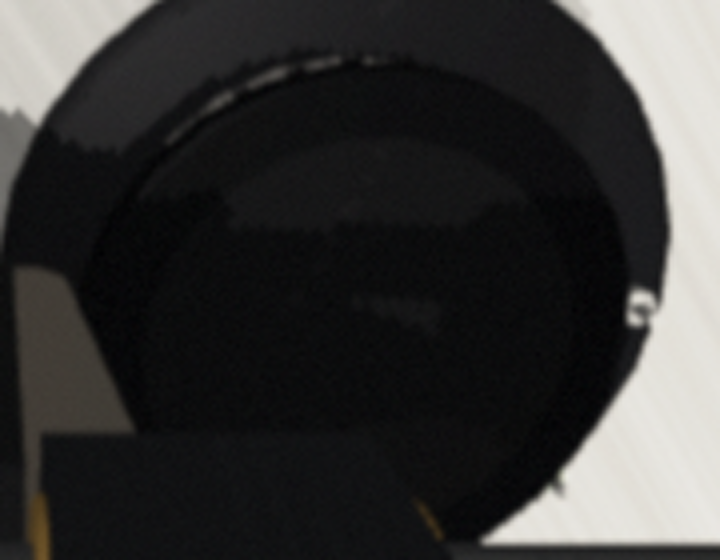

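The tapered finger (lower left, about 80,350) now touches the cap's high edge and the force is just rising. I'll go on in 1 mm steps.

```bash
for i in 1 2; do python3 -m creep '[[0,0.05,0,0,0,0],[0,0.05,0,0,0,0],[0,0,0,0,0,0],[0,0,0,0,0,0]]' | grep -E "ee_pos|contact"; done; python3 look.py w4 | grep 4887
```

```text
ee_pos: [0.4462, 0.1871, 0.1027]
contact_force: [-0.0, -0.4, 0.4]
ee_pos: [0.4475, 0.1857, 0.1026]
contact_force: [-0.4, -0.2, -0.1]
(0.4887, 0.148) 11238 circ 0.4831 0.1551 0.0561 ell [0.4899 0.1552] [0.0812 0.1106] grad [-0.14 -0.14] z 0.1139
```

The cap's tilt is now zero, so it has dropped home. I'll back off, rise and verify.

```bash
python3 -m creep '[[0,-0.3,0,0,0,0],[0,-0.6,0,0,0,0],[0,-0.6,0,0,0,0],[0,0,-0.6,0,0,0],[0,0,-1,0,0,0],[0,0,-1,0,0,0],[0,0,-1,0,0,0],[0,0,-1,0,0,0],[0,0,-1,0,0,0],[0,0,-1,0,0,0],[0,0,-1,0,0,0],[0,0,-1,0,0,0],[0,0,-1,0,0,0],[0,0,0,0,0,0],[0,0,0,0,0,0],[0,0,0,0,0,0]]'; python3 look.py w5
```

```text
t: 11.4
ee_pos: [0.4242, 0.2061, 0.2937]
eef_rot: [2.87, 1.277, -0.002]
contact_force: [0.7, 0.3, 0.3]
gripper_width: 0.0004
grasp_force: 0.0
t 11.45 tcp [0.4242 0.2059 0.2934] R
 [[ 0.67   0.743 -0.002]
 [ 0.743 -0.67  -0.001]
 [-0.002 -0.001 -1.   ]] F [-0.27  0.14  0.59]
(0.4887, 0.148) 3319 circ 0.4908 0.1468 0.0449 ell [0.4908 0.1467] [0.0886 0.0889] grad [-0.   -0.05] z 0.1139
px 324.6624257845632 172.12722646310434
(0.666, 0.124) 4137 circ 0.6688 0.1226 0.0452 ell [0.6685 0.1225] [0.089  0.0896] grad [ 0.14 -0.13] z 0.114
(0.454, -0.109) 716 circ 0.4558 -0.111 0.0452 ell [ 0.4556 -0.1103] [0.0884 0.0896] grad [-0.49 -0.54] z 0.1137
(0.633, -0.133) 311 circ 0.6151 -0.1036 0.0254 ell [ 0.6162 -0.109 ] [0.0257 0.0557] grad [ 1.87 -3.13] z 0.1157
```

View pics/w5.png

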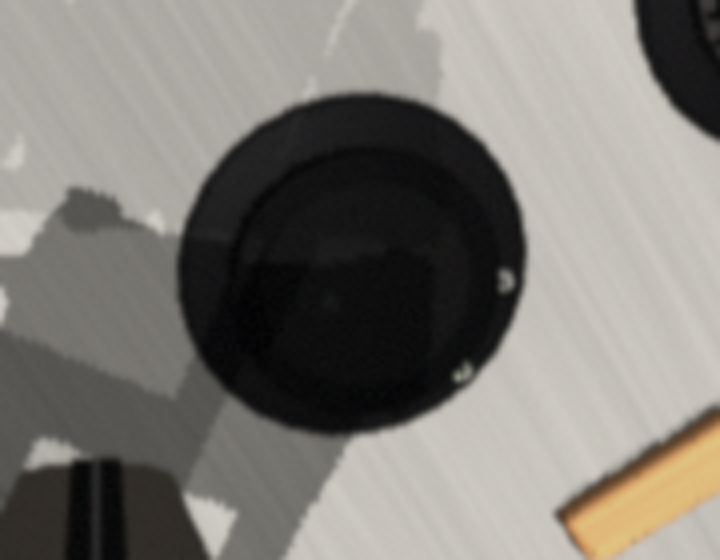

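The cap is level and its top is at the same height as its neighbour's. The crown crescent is gone (about 490,280), and it moved about 5 mm onto the burner's centre. The robot is touching nothing.

```bash
python3 -c "
from station import arm; print(arm.sign_off())"
```

```text
the job is handed in; nothing more can be done
None
```

The rocking cap was the one on the front left burner; I pushed it home with a fingertip, a close look then showed it level, and I handed the job in at about 11.5 s. I picked it out by its tilt in the camera depth rather than by pressing, and did not look at the other caps and bystanders again in full afterwards.

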